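# Reset the stirrer's interlock with its key

### The job

Reset the stirrer's interlock: take the key out of its stand, feel it gently into the slot of the key switch until its collar rests on the lock plate, turn it clockwise (seen from above) to its stop and then back home. Withdraw the key and put it back in its stand, upright with its collar resting on the stand, and let go. Do not force the key in the lock, and leave the jar, the beaker and the chuck key alone.

Things in the scene. Friction and masses are not known exactly. Their poses are not given: they have to be found in the camera images.
- key: Key, 60 mm tall, 60 g, upright in its stand. Origin: centre of its lower end, z up the shank. From below: steel bit 20 mm (its x) by 5 mm (y) by 12 mm tall; round shank 4.8 mm thick (z 12 to 24); round steel collar of 28 mm diameter (z 24 to 28); flat black bow to grip, 26 mm (x) by 10 mm (y), z 28 to 60. A half turn about z makes no difference.
- key_bow (a point): Middle of the key's bow, 44 mm above the key's origin; same axes as the key.
- key_stand: Fixed grey plastic block 70 mm (x) by 60 mm (y) by 45 mm tall, origin at the centre of its underside. The key starts in the slot in its top, bit along the slot, collar resting on the block's top: the key's origin is then 21 mm above the stand's.
- stand_mouth (a point): Centre of the stand's slot at the block's top face, 45 mm above the bench; axes of the stand. The slot's long side is along x; it is 4.5 mm wider in all than the key's bit both ways (24.5 by 9.5 mm), with a 2 mm bevel, 35 mm deep.
- switch_box: Key switch: fixed grey steel box 140 mm (x) by 130 mm (y) by 80 mm tall, origin under its centre, two flat lamps 4 mm high on top. On it lies the steel lock plate, 50 mm (x) by 70 mm (y), 8 mm thick, with the key slot in its middle. Over 45 N between key and switch, pressing or turning, counts as forcing.
- lock_mid (a point): Centre of the box top at the height of the plate's face (88 mm above the bench); axes of the box. The plate is clamped in an adjusting slot, so its key slot lies up to 8 mm to either side of this point along y (not measured), at 0 in x. Key slot: long side along x, 24 by 7.5 mm (2 and 1.25 mm play a side), 1 mm bevel. Fully in, the collar rests on the plate, the key's origin 24 mm below its face.
- core (a joint): Lock core under the plate, turned by the key fully in. 0 = home, where the key enters and leaves; grows clockwise seen from above to a stop between 1.1 and 1.4 rad, to be felt. Stays where left, takes 0.05 N m to turn; the bit has about 0.13 rad of play in it to either side. Away from home the bit is caught under the plate. At the stops torque rises steeply; 0.12 N m on the key is plenty.
- jar: Loose white jar with a blue cap, 60 mm diameter, 80 mm tall, origin under its centre. Bystander.
- beaker: Loose glass beaker, 70 mm diameter, 85 mm tall, origin under its centre. Bystander.
- chuck_key: Loose dark steel T-shaped chuck key lying on the bench, 72 by 50 mm, 17 mm tall, origin under its middle. Bystander.
Not all that is in view belongs to the job. There is more than one size of the key; the job needs the smallest.

How it is judged:
On the way, in this order (a step that is already met when the one before it is completed fails the run):
1. the key is fully in the lock, its collar within 2.5 mm of the lock plate (z of key in the frame of lock_mid below -0.0215 m and horizontal distance between key and lock_mid below 0.013 m and angle between key's own z axis and vertical below 0.15 rad and value of joint core below 0.3 rad), for 0.1 s.
2. the core is turned to its stop (which is at 1.2 rad: over 1.16 rad) (value of joint core above 1.16 rad), for 0.1 s.
3. the core is turned back home (under 0.06 rad) by the key still in it (value of joint core below 0.06 rad and z of key in the frame of lock_mid below -0.012 m and horizontal distance between key and lock_mid below 0.013 m), for 0.1 s.
4. the key is withdrawn from the lock (z of key in the frame of lock_mid above 0.004 m), for 0.1 s.
At the end, for the whole second after the job is handed in: The core is home (under 0.08 rad) and the key stands at rest in its stand, within 7 mm of the slot's centre, collar within 3 mm of the stand's top, tilted less than 0.1 rad (value of joint core below 0.08 rad and horizontal distance between key and stand_mouth below 0.007 m and z of key in the frame of stand_mouth below -0.021 m and angle between key's own z axis and vertical below 0.1 rad and linear speed of key below 0.02 m/s); the robot touches nothing.
It fails at once if the key is forced: over 45 N between the key and the lock (contact force between key and switch_box above 45 N).
It fails at once if a bystander is moved over 15 mm (distance of any of jar, beaker, chuck_key from where it was at the start of the episode above 0.015 m).
It also fails if it takes over 72 s, if anything falls off the work surface, if the arm or the gripper's body presses on something with over 40 N, if the wrist force passes 120 N, or if a joint passes its speed limit or range.

### The arm

A 6-joint arm with a two-finger parallel gripper is mounted at the origin on the work surface. World frame = base frame: x ahead of the robot, y to its left, z up, the work surface at z = 0. Lengths are in m, angles in rad, forces in N, time in s.
With the tool pointing down it reaches from about 0.325 to 0.9 m from the base axis. Payload 6.1 kg.
Tool frame: the origin (TCP) lies at the very end of the fingers, on their centre line; the grasp point (between the pads) lies 19 mm behind it; z points along the fingers, y is the line along which they close (so a half turn about z gives the same grasp; the last joint's range is limited). The gripper opens to 85 mm and grips with 20 to 120 N. Pads are 22 mm wide; open, the fingers measure 114 mm over their backs; the gripper's body (76 mm by 85 mm) begins 54 mm behind the grasp point. The pads swing forward as they close: fully open they stand 13 mm farther back than shut.
Start: joints at [-1.434, 0.22, 1.526, -0, 1.395, -0.126], TCP at [0.162, -0.604, 0.198] pointing down, gripper open.
Joint ranges: [-2.98, 2.98], [-0.91, 2.08], [0.09, 2.57], [-1.24, 4.39], [0.2, 2.65], [-2.68, 2.68]. Speed limits (rad/s): [2.57, 2.57, 3.01, 3.14, 3.14, 3.14].

### API

Orientations are given as [roll, pitch, yaw] about the fixed x, y, z axes, in that order (R = Rz(yaw) Ry(pitch) Rx(roll)).
In Python, from bench import arm, read_camera, sign_off gives the robot as it stands.
- The arm moves only by the tool jog_arm, never from a script. Its arguments are lists of equal length, an entry for each row: "xyz": the shift along the tool's x, y, z in m, a list of three; "rotation": the turn, a rotation vector about the tool's x, y, z in rad, a list of three. A call has 1 to 10 rows; each row shifts and turns the commanded pose from where the row before left it, along the tool's axes as they then stand; what a row does not reach is not made up. A row lasts 1/10 s, in which the tool goes at most 50 mm and 8.59 degrees, less where a joint would pass 70% of its speed; a pose out of reach is approached as far as the arm can. A call is refused whole if a number of a shift passes 0.05 or a number of a turn 0.15, either way. A call with a gripper value outside its range is refused whole. "gripper" is the finger opening in m, from 0 to 0.0854, set as the call begins (left out, the last holds). The fingers move at their own pace and stop on an object; "squeeze" is the grip in N (left out, the last holds). Time passes only in rows, so rows that do not move let the fingers close. It gives the time, the measured TCP pose, the force, the opening and the grip force at its end, in the units of the state.
- arm.get_obs(): the state, without advancing time (a new reading comes with each control period).
- read_camera(name): name is "side" or "top"; returns a dict with "img" (384x512x3 uint8, red, green, blue), "fx", "fy", "cx", "cy" (pixels), "k1" (the pictures are not rectified: a ray, as slopes to the right and down, at radius r is drawn at 1 + k1 r^2 times it, then the intrinsics apply), "cam_to_world" (4x4, takes a point from camera to world coordinates). Camera axes: x right, y down, z forward; pixel columns grow to the right and rows downward; lengths in m; the calibration is good to about 2 mm. A picture is of the moment at which its call begins. There is no depth.
- sign_off(): hands the job in; it is judged then, once.
The state is a dict: "t": time; "qpos": joint angles; "qvel": joint speeds; "joint_torque": joint torques, N m; "eef_pos": TCP position; "eef_rot": TCP orientation; "force": force on the tool from outside, world axes, zero at the start; "moment": the same for the moment, N m; "grip_width": opening from 0.0 (shut) to 1.0 (fully open); "gripper_force": force on a finger pad.
Only numpy, scipy, OpenCV 4.12 (cv2) and the standard library are available. Lean on these libraries where they do the work, as an engineer would, in place of code of your own. Each camera call takes 0.05 s, during which the arm holds its last target. There are 200 camera calls.

## Working session

There is one attempt and no reset: what is moved stays moved. The work goes in short steps, Python scripts to look and compute and a tool call to move; the robot and the scene stay as the last step left them, time stands still between calls to the robot, and variables do not carry over. Pictures are saved under pics/ and viewed, at most 10 in all, crops included, and the job is handed in when it is done.

Besides the shell and the picture viewer there is one more tool, called by a JSON object that holds its "op" and its "data", one argument or row to a line. jog_arm: Moves the arm, as the interface text tells. Its arguments: {"type":"object","properties":{"xyz":{"type":"array"},"rotation":{"type":"array"},"gripper":{"type":"number"},"squeeze":{"type":"number"}},"required":["xyz","rotation"]}

```bash
mkdir -p pics; cat > h.py <<'E'
import numpy as np, cv2
from bench import arm, read_camera, sign_off
def K(c): return np.array([[c['fx'],0,c['cx']],[0,c['fy'],c['cy']],[0,0,1.]])
def D(c): return np.array([c['k1'],0,0,0,0.])
def p2w(c,uv,z):
    n=cv2.undistortPoints(np.float64(uv).reshape(-1,1,2),K(c),D(c))[:,0]
    T=c['cam_to_world']; d=np.c_[n,np.ones(len(n))]@T[:3,:3].T
    return T[:3,3]+d*((np.reshape(z,(-1,1))-T[2,3])/d[:,2:])
def w2p(c,X):
    T=np.linalg.inv(c['cam_to_world']); P=np.atleast_2d(X)@T[:3,:3].T+T[:3,3]
    r=P[:,:2]/P[:,2:]; r=r*(1+c['k1']*(r**2).sum(1,keepdims=True))
    return r*[c['fx'],c['fy']]+[c['cx'],c['cy']]
def crop(c,x0,y0,x1,y1,s,name):
    cv2.imwrite(name,cv2.resize(c['img'][y0:y1,x0:x1,::-1],None,fx=s,fy=s,interpolation=cv2.INTER_CUBIC))
E
python3 - <<'E'
from h import *
import pickle
for n in('top','side'):
    c=read_camera(n); pickle.dump(c,open(n+'.pkl','wb')); cv2.imwrite(f'pics/{n}.png',c['img'][...,::-1]); print(n,c['cam_to_world'].round(3).tolist(),c['fx'],c['k1'])
o=arm.get_obs(); print(o['eef_pos'],o['eef_rot'],o['t'])
E
```

```text
top [[-0.015, -0.996, 0.085, 0.484], [-1.0, 0.015, -0.01, -0.002], [0.009, -0.085, -0.996, 0.864], [0.0, 0.0, 0.0, 1.0]] 396.2267809806697 -0.14186546504577438
side [[0.968, -0.196, 0.156, 0.454], [-0.25, -0.72, 0.647, -0.466], [-0.014, -0.665, -0.746, 0.607], [0.0, 0.0, 0.0, 1.0]] 360.0638977860413 -0.035305800609889165
[ 0.16228864 -0.60294795  0.19721111] [-3.13987375e+00 -2.21566908e-04  2.62787225e-01] 0.1
```

View pics/top.png

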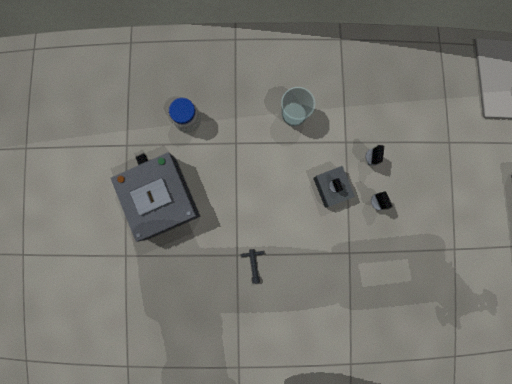

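View pics/side.png

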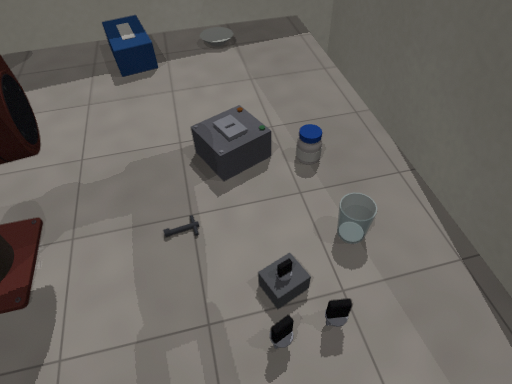

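The top view shows the switch box at about (155,197) with its plate and slot at (151,197). The stand holding a key is at (335,187), and two loose keys are at (375,156) and (382,202). The jar is at (183,112), the beaker at (297,105) and the chuck key at (254,266). In the side view the stand key's bow is at (285,268) and the box is at (232,140). I'll enlarge these.

```bash
python3 - <<'E'
from h import *
import pickle
t=pickle.load(open('top.pkl','rb'));s=pickle.load(open('side.pkl','rb'))
def cr(c,x,y,w,h,k): return cv2.resize(c['img'][y:y+h,x:x+w,::-1],None,fx=k,fy=k,interpolation=cv2.INTER_CUBIC)
a=np.hstack([cr(t,105,145,100,100,4),cr(t,305,140,100,100,4)])
cv2.imwrite('pics/tc.png',a)
b=np.hstack([cr(s,185,95,100,100,4),cr(s,250,250,100,100,4)])
cv2.imwrite('pics/sc.png',b)
E
```

```text
(no output)
```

View pics/tc.png

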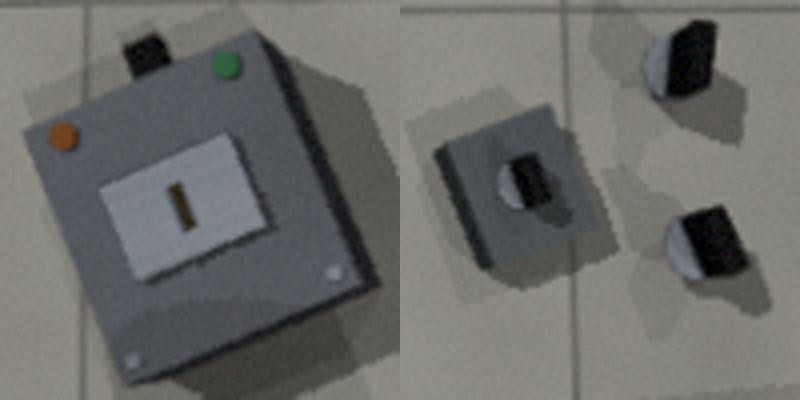

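View pics/sc.png

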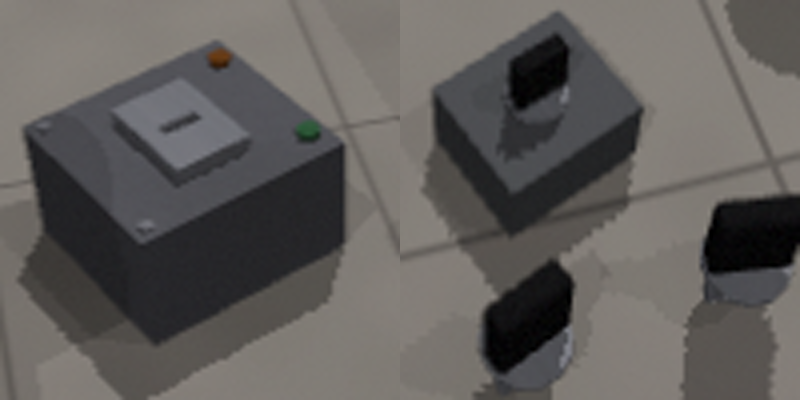

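```bash
python3 - <<'E'
from h import *
import pickle
t=pickle.load(open('top.pkl','rb'));s=pickle.load(open('side.pkl','rb'))
def P(c,o,uv,z):
    uv=(np.array(uv)+.5)/4-.5+o; return p2w(c,uv,z)
def rep(n,q):
    # rectangle corners in order
    e1=(q[1]-q[0]+q[2]-q[3])/2; e2=(q[2]-q[1]+q[3]-q[0])/2
    print(n,'c',q.mean(0).round(4)[:2],'L',np.linalg.norm(e1).round(4),np.linalg.norm(e2).round(4),'ang',np.degrees(np.arctan2(e1[1],e1[0])).round(1),np.degrees(np.arctan2(e2[1],e2[0])).round(1))
to=[105,145];so=[185,95];ts=[305,140]
tk=lambda l:[(a-400,b) for a,b in l]
rep('T box',P(t,to,[(25,130),(258,33),(362,288),(130,383)],.08))
rep('T plate',P(t,to,[(100,187),(228,133),(268,228),(143,281)],.088))
print('T slot',P(t,to,[(173,185),(190,230),(181.5,207)],.088).round(4))
rep('T stand',P(t,ts,tk([(443,150),(548,106),(600,228),(490,270)]),.045))
rep('T bow',P(t,ts,tk([(508,160),(537,153),(552,200),(525,208)]),.081))
rep('S box',P(s,so,[(25,130),(220,40),(344,143),(143,243)],.08))
rep('S plate',P(s,so,[(112,113),(182,80),(250,135),(180,170)],.088))
print('S slot',P(s,so,[(162,131),(199,114),(180.5,122.5)],.088).round(4))
s2=[250,250]
rep('S stand',P(s,s2,tk([(434,93),(560,12),(642,108),(513,192)]),.045))
print('S bow top mid',P(s,s2,tk([(510,68),(560,35),(568,45)]),.081).round(4))
E
```

```text
T box c [0.5383 0.1976] L 0.1271 0.139 ang -68.5 -157.2
T plate c [0.538  0.1995] L 0.0686 0.0517 ang -68.0 -155.8
T slot [[0.5491 0.2053 0.088 ]
 [0.5266 0.1966 0.088 ]
 [0.5381 0.2009 0.088 ]]
T stand c [ 0.5557 -0.1741] L 0.0617 0.0683 ang -69.3 -159.3
T bow c [ 0.5566 -0.1718] L 0.0148 0.0251 ang -76.0 -163.0
S box c [0.5405 0.1974] L 0.1391 0.1266 ang 23.2 -67.2
S plate c [0.5395 0.1982] L 0.0493 0.0677 ang 23.9 -65.5
S slot [[0.5278 0.1944 0.088 ]
 [0.5515 0.2041 0.088 ]
 [0.5396 0.1993 0.088 ]]
S stand c [ 0.5586 -0.1775] L 0.069 0.0577 ang 20.2 -69.5
S bow top mid [[ 0.5451 -0.1793  0.081 ]
 [ 0.5696 -0.1697  0.081 ]
 [ 0.5714 -0.1752  0.081 ]]
```

{"op": "jog_arm", "data": {
  "xyz": [
    [0.041,-0.0258,0],
    [0.041,-0.0258,0],
    [0.041,-0.0258,0],
    [0.041,-0.0258,0],
    [0.041,-0.0258,0],
    [0.041,-0.0258,0],
    [0.041,-0.0258,0],
    [0.041,-0.0258,0],
    [0.041,-0.0258,0],
    [0.041,-0.0258,0]
  ],
  "rotation": [
    [0,0,0],
    [0,0,0],
    [0,0,0],
    [0,0,0],
    [0,0,0],
    [0,0,0],
    [0,0,0],
    [0,0,0],
    [0,0,0],
    [0,0,0]
  ],
  "gripper": 0.05,
  "squeeze": 40
}}

```text
t: 1.1
eef_pos: [0.4921, -0.246, 0.1979]
eef_rot: [-3.141, 0.0, 0.263]
force: [1.2, 0.3, 0.1]
grip_width: 0.585
gripper_force: 0.0
```

{"op": "jog_arm", "data": {
  "xyz": [
    [0.041,-0.0258,0],
    [0.041,-0.0258,0],
    [0,0,0],
    [0,0,0],
    [0,0,0],
    [0,0,0],
    [0,0,0],
    [0,0,0],
    [0,0,0],
    [0,0,0]
  ],
  "rotation": [
    [0,0,0],
    [0,0,0],
    [0,0,-0.147],
    [0,0,-0.147],
    [0,0,-0.147],
    [0,0,-0.147],
    [0,0,-0.147],
    [0,0,-0.147],
    [0,0,-0.147],
    [0,0,-0.147]
  ]
}}

```text
t: 2.1
eef_pos: [0.5567, -0.1766, 0.1976]
eef_rot: [-3.141, -0.0, 1.445]
force: [0.2, 1.0, 1.0]
grip_width: 0.588
gripper_force: 0.0
```

{"op": "jog_arm", "data": {
  "xyz": [
    [0,0,0],
    [0,0,0],
    [0,0,0],
    [0,0,0],
    [0,0,0],
    [0,0,0],
    [0,0,0],
    [0,0,0],
    [0,0,0],
    [0,0,0]
  ],
  "rotation": [
    [0,0,-0.147],
    [0,0,-0.147],
    [0,0,-0.147],
    [0,0,-0.147],
    [0,0,-0.147],
    [0,0,-0.147],
    [0,0,-0.147],
    [0,0,-0.147],
    [0,0,-0.147],
    [0,0,-0.147]
  ]
}}

```text
t: 3.1
eef_pos: [0.5567, -0.1766, 0.1976]
eef_rot: [3.141, -0.001, 2.915]
force: [0.2, -0.0, -1.1]
grip_width: 0.587
gripper_force: 0.0
```

{"op": "jog_arm", "data": {
  "xyz": [
    [0,0,0],
    [0,0,0],
    [0,0,0],
    [0,0,0],
    [0,0,0],
    [0,0,0]
  ],
  "rotation": [
    [0,0,-0.147],
    [0,0,-0.147],
    [0,0,-0.147],
    [0,0,-0.147],
    [0,0,0],
    [0,0,0]
  ]
}}

```text
t: 3.7
eef_pos: [0.5568, -0.1766, 0.1978]
eef_rot: [3.141, -0.0, -2.79]
force: [0.2, 0.6, 0.5]
grip_width: 0.579
gripper_force: 0.0
```

```bash
cat >> h.py <<'E'
def go(x,y,z,yaw):
    "remaining tool-frame shift and turn about tool z to reach a tool-down pose"
    from scipy.spatial.transform import Rotation as R
    o=arm.get_obs(); A=R.from_euler('xyz',o['eef_rot']); B=R.from_euler('xyz',[np.pi,0,yaw])
    print('t',round(o['t'],2),'pos',o['eef_pos'].round(4),'rot',o['eef_rot'].round(4),'q6',o['qpos'][5].round(2),'F',o['force'].round(2),'M',o['moment'].round(3),'w',round(float(o['grip_width']),4))
    print('shift',A.inv().apply(np.array([x,y,z])-o['eef_pos']).round(4),'turn',(A.inv()*B).as_rotvec().round(4))
E
python3 -c "
from h import *
go(.5573,-.1755,.11,.354+np.pi)"
```

```text
t 3.7 pos [ 0.5568 -0.1766  0.1978] rot [ 3.1411e+00 -5.0000e-04 -2.7903e+00] q6 -2.36 F [0.19 0.57 0.55] M [-0.003 -0.016 -0.032] w 0.5792
shift [-0.0009  0.0008  0.0878] turn [ 0.0005 -0.0005 -0.0027]
```

{"op": "jog_arm", "data": {
  "xyz": [
    [-0.0009,0.0008,0.03],
    [0,0,0.03],
    [0,0,0.03],
    [0,0,0.02],
    [0,0,0.02],
    [0,0,0.0153],
    [0,0,0],
    [0,0,0]
  ],
  "rotation": [
    [0,0,0],
    [0,0,0],
    [0,0,0],
    [0,0,0],
    [0,0,0],
    [0,0,0],
    [0,0,0],
    [0,0,0]
  ]
}}

```text
t: 4.5
eef_pos: [0.5577, -0.1758, 0.0531]
eef_rot: [3.141, -0.0, -2.787]
force: [1.0, -0.3, 0.3]
grip_width: 0.584
gripper_force: 0.0
```

{"op": "jog_arm", "data": {
  "xyz": [
    [0,0,0],
    [0,0,0],
    [0,0,0],
    [0,0,0],
    [0,0,0],
    [0,0,0],
    [0,0,0],
    [0,0,0],
    [0,0,0],
    [0,0,0]
  ],
  "rotation": [
    [0,0,0],
    [0,0,0],
    [0,0,0],
    [0,0,0],
    [0,0,0],
    [0,0,0],
    [0,0,0],
    [0,0,0],
    [0,0,0],
    [0,0,0]
  ],
  "gripper": 0.0,
  "squeeze": 40
}}

```text
t: 5.5
eef_pos: [0.5576, -0.1757, 0.0528]
eef_rot: [3.141, -0.0, -2.786]
force: [-0.3, 0.4, 0.2]
grip_width: -0.003
gripper_force: 0.0
```

```bash
python3 - <<'E'
from h import *
go(.5573,-.1755,.0525,.354+np.pi)
s=read_camera('side');t=read_camera('top')
cr=lambda c,x,y,w,h,k: cv2.resize(c['img'][y:y+h,x:x+w,::-1],None,fx=k,fy=k,interpolation=cv2.INTER_CUBIC)
cv2.imwrite('pics/g1.png',np.hstack([cr(s,235,215,100,100,4),cr(t,290,140,100,100,4)]))
E
```

```text
t 5.5 pos [ 0.5576 -0.1757  0.0528] rot [ 3.1415e+00 -1.0000e-04 -2.7864e+00] q6 -2.37 F [-0.26  0.41  0.17] M [-0.025 -0.012  0.026] w -0.003
shift [0.0002 0.0002 0.0003] turn [ 0.0001 -0.0001  0.0012]
```

View pics/g1.png

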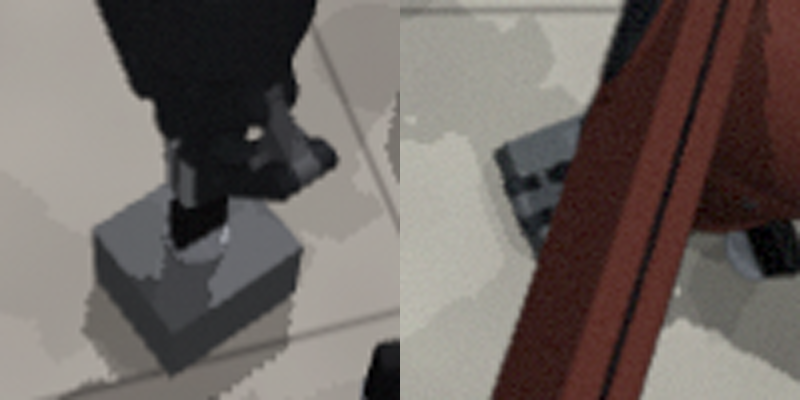

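```bash
python3 - <<'E'
from h import *
s=read_camera('side')
a=cv2.resize(s['img'][195:295,225:358,::-1],None,fx=6,fy=6,interpolation=cv2.INTER_CUBIC)
a=np.clip(a.astype(float)*1.8+15,0,255).astype(np.uint8)
c=np.array([.5577,-.1757]);ex=np.array([np.cos(.355),np.sin(.355)]);ey=np.array([-ex[1],ex[0]])
for z,col in((.0528,(0,0,255)),(.0718,(0,255,0)),(.081,(255,0,0))):
    pts=[np.r_[c+i*.011*ex+j*.005*ey,z] for i,j in((1,1),(1,-1),(-1,-1),(-1,1))]
    uv=(w2p(s,pts)-[225,195]+.5)*6-.5
    cv2.polylines(a,[np.int32(uv)],True,col,1)
cv2.imwrite('pics/g2.png',a)
o=arm.get_obs();print(o['grip_width'],o['gripper_force'])
E
```

```text
0.0012620656866019434 0.0
```

View pics/g2.png

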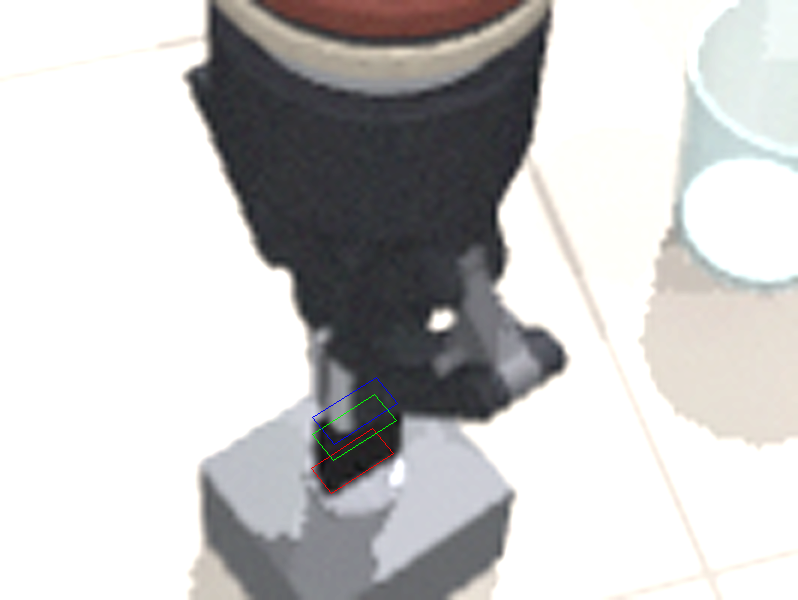

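The gripper reads fully shut with no force, so the key is probably not held. I'll lift and compare pictures with the gripper shut and open.

{"op": "jog_arm", "data": {
  "xyz": [
    [0,0,-0.01],
    [0,0,-0.02],
    [0,0,-0.03],
    [0,0,-0.04],
    [0,0,0]
  ],
  "rotation": [
    [0,0,0],
    [0,0,0],
    [0,0,0],
    [0,0,0],
    [0,0,0]
  ]
}}

```text
t: 6.15
eef_pos: [0.5617, -0.1775, 0.1607]
eef_rot: [-3.133, 0.008, -2.786]
force: [0.6, -0.5, 0.1]
grip_width: 0.0
gripper_force: 0.0
```

```bash
python3 - <<'E'
from h import *
import pickle
pickle.dump((read_camera('side'),read_camera('top')),open('c1.pkl','wb'))
E
```

{"op": "jog_arm", "data": {
  "xyz": [
    [0,0,0],
    [0,0,0],
    [0,0,0],
    [0,0,0],
    [0,0,0],
    [0,0,0]
  ],
  "rotation": [
    [0,0,0],
    [0,0,0],
    [0,0,0],
    [0,0,0],
    [0,0,0],
    [0,0,0]
  ],
  "gripper": 0.06
}}

```text
t: 6.85
eef_pos: [0.5575, -0.1757, 0.1527]
eef_rot: [3.141, -0.0, -2.786]
force: [-0.0, -0.1, 0.3]
grip_width: 0.704
gripper_force: 0.0
```

```bash
python3 - <<'E'
from h import *
import pickle
s1,t1=pickle.load(open('c1.pkl','rb')); s2,t2=read_camera('side'),read_camera('top')
cr=lambda c,x,y: np.clip(cv2.resize(c['img'][y:y+100,x:x+133,::-1],None,fx=3,fy=3,interpolation=cv2.INTER_CUBIC)*1.7+10.,0,255)
a=np.vstack([np.hstack([cr(s1,220,200),cr(s2,220,200)]),np.hstack([cr(t1,270,130),cr(t2,270,130)])])
cv2.imwrite('pics/g3.png',a)
o=arm.get_obs();print(o['eef_pos'],o['grip_width']); print('side tcp',(w2p(s2,o['eef_pos'])-[220,200])*3,'top',(w2p(t2,o['eef_pos'])-[270,130])*3)
E
```

```text
[ 0.55762087 -0.17570396  0.15286508] 0.6998448455425337
side tcp [[195.50871386 115.77549587]] top [[232.96837089 151.00234969]][ WARN:0@2.558] global loadsave.cpp:1063 imwrite_ Unsupported depth image for selected encoder is fallbacked to CV_8U.
```

View pics/g3.png

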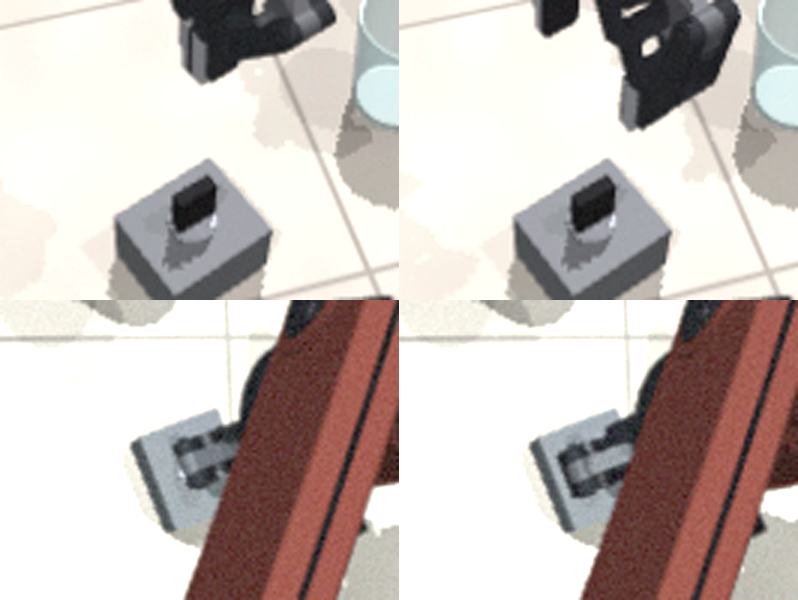

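The picture shows the fingertips about 20 mm higher than the reported TCP, and shut fingers passed above the bow. The key is untouched. I'll go back down lower and feel for the height.

{"op": "jog_arm", "data": {
  "xyz": [
    [0,0,0.03],
    [0,0,0.03],
    [0,0,0.02],
    [0,0,0.015],
    [0,0,0.0127],
    [0,0,0],
    [0,0,0]
  ],
  "rotation": [
    [0,0,0],
    [0,0,0],
    [0,0,0],
    [0,0,0],
    [0,0,0],
    [0,0,0],
    [0,0,0]
  ],
  "gripper": 0.04
}}

```text
t: 7.65
eef_pos: [0.5581, -0.1759, 0.0458]
eef_rot: [-3.141, 0.001, -2.786]
force: [0.6, -0.2, 0.2]
grip_width: 0.471
gripper_force: 0.0
```

{"op": "jog_arm", "data": {
  "xyz": [
    [0,0,0.003],
    [0,0,0.003],
    [0,0,0]
  ],
  "rotation": [
    [0,0,0],
    [0,0,0],
    [0,0,0]
  ]
}}

```text
t: 7.95
eef_pos: [0.5577, -0.1757, 0.0393]
eef_rot: [-3.141, 0.0, -2.786]
force: [-0.4, -0.4, 0.0]
grip_width: 0.466
gripper_force: 0.0
```

```bash
python3 - <<'E'
from h import *
go(.5573,-.1755,.0525,.354+np.pi)
s=read_camera('side')
a=np.clip(cv2.resize(s['img'][200:300,220:353,::-1],None,fx=6,fy=6,interpolation=cv2.INTER_CUBIC)*1.7+10.,0,255).astype(np.uint8)
cv2.imwrite('pics/g4.png',a)
E
```

```text
t 7.95 pos [ 0.5577 -0.1757  0.0393] rot [-3.1414e+00  2.0000e-04 -2.7864e+00] q6 -2.37 F [-0.36 -0.42  0.03] M [ 0.067 -0.     0.004] w 0.4664
shift [ 0.0003  0.0003 -0.0132] turn [-0.0002  0.0002  0.0012]
```

View pics/g4.png

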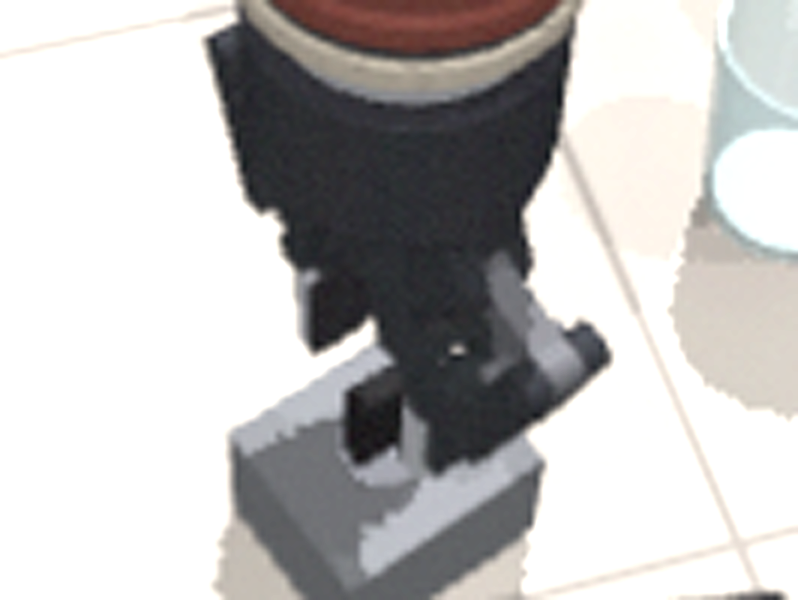

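```bash
python3 - <<'E'
from h import *
from scipy.optimize import least_squares
s=read_camera('side')
ex=np.array([np.cos(.355),np.sin(.355)]);ey=np.array([-ex[1],ex[0]])
obs=(np.array([(402,460),(315,352)])+.5)/6-.5+[220,200]
def pr(a,b,z,h): return w2p(s,[np.r_[np.array([.5577,-.1757])-.011*ex+a*ex+(b-h)*ey,z],np.r_[np.array([.5577,-.1757])-.011*ex+a*ex+(b+h)*ey,z]])
for b in(-.01,0,.005,.01,.02):
    r=least_squares(lambda p:(pr(p[0],b,p[1],p[2])-obs).ravel(),[0,.05,.02],x_scale=.01); print(b,r.x.round(4),r.fun.round(2))
E
```

```text
-0.01 [-0.0064  0.0996  0.0196] [ 0.1  -0.08 -0.1   0.08]
0 [0.0016 0.0772 0.0205] [ 0.1  -0.08 -0.1   0.08]
0.005 [0.0056 0.066  0.0209] [ 0.1  -0.08 -0.1   0.08]
0.01 [0.0095 0.0548 0.0213] [ 0.1  -0.08 -0.1   0.08]
0.02 [0.0175 0.0324 0.0222] [ 0.1  -0.08 -0.1   0.08]
```

The picture shows the near fingertip corner at (402,460) and the far one at (315,352), straddling the bow at (345–400, 370–460). Fitting these puts the tips at z≈0.077, which is about 35 mm above the reported TCP z of 0.039. I'll go about 18 mm lower and close gently.

{"op": "jog_arm", "data": {
  "xyz": [
    [0,0,0.006],
    [0,0,0.006],
    [0,0,0.004],
    [0,0,0.002],
    [0,0,0],
    [0,0,0]
  ],
  "rotation": [
    [0,0,0],
    [0,0,0],
    [0,0,0],
    [0,0,0],
    [0,0,0],
    [0,0,0]
  ]
}}

```text
t: 8.65
eef_pos: [0.5576, -0.1757, 0.0212]
eef_rot: [3.142, -0.0, -2.786]
force: [0.3, 0.2, -0.0]
grip_width: 0.466
gripper_force: 0.0
```

{"op": "jog_arm", "data": {
  "xyz": [
    [0,0,0],
    [0,0,0],
    [0,0,0],
    [0,0,0],
    [0,0,0],
    [0,0,0],
    [0,0,0],
    [0,0,0]
  ],
  "rotation": [
    [0,0,0],
    [0,0,0],
    [0,0,0],
    [0,0,0],
    [0,0,0],
    [0,0,0],
    [0,0,0],
    [0,0,0]
  ],
  "gripper": 0.0,
  "squeeze": 40
}}

```text
t: 9.45
eef_pos: [0.5579, -0.1758, 0.0216]
eef_rot: [-3.141, 0.0, -2.786]
force: [0.2, 0.3, 4.0]
grip_width: 0.109
gripper_force: 39.7
```

```bash
python3 -c "
from h import *
go(.5573,-.1755,.02,.354+np.pi)"
```

```text
t 9.45 pos [ 0.5579 -0.1758  0.0216] rot [-3.1411e+00  5.0000e-04 -2.7864e+00] q6 -2.37 F [0.21 0.26 3.98] M [ 0.06   0.047 -0.012] w 0.1085
shift [0.0004 0.0005 0.0016] turn [-0.0004  0.0005  0.0012]
```

{"op": "jog_arm", "data": {
  "xyz": [
    [0,0,-0.002],
    [0,0,-0.005],
    [0,0,-0.01],
    [0,0,-0.02],
    [0,0,-0.03],
    [0,0,-0.03],
    [0,0,-0.03],
    [0,0,0],
    [0,0,0]
  ],
  "rotation": [
    [0,0,0],
    [0,0,0],
    [0,0,0],
    [0,0,0],
    [0,0,0],
    [0,0,0],
    [0,0,0],
    [0,0,0],
    [0,0,0]
  ]
}}

```text
t: 10.35
eef_pos: [0.5582, -0.1759, 0.1496]
eef_rot: [-3.14, 0.002, -2.786]
force: [0.1, 0.1, -1.4]
grip_width: 0.107
gripper_force: 39.4
```

{"op": "jog_arm", "data": {
  "xyz": [
    [-0.0063,0.02,0],
    [-0.0125,0.04,0],
    [-0.0125,0.04,0],
    [-0.0125,0.04,0],
    [-0.0125,0.04,0],
    [-0.0125,0.04,0],
    [-0.0125,0.04,0],
    [-0.0125,0.04,0],
    [-0.0125,0.04,0],
    [-0.0065,0.019,0]
  ],
  "rotation": [
    [0,0,0],
    [0,0,0],
    [0,0,0],
    [0,0,0],
    [0,0,0],
    [0,0,0],
    [0,0,0],
    [0,0,0],
    [0,0,0],
    [0,0,0]
  ]
}}

```text
t: 11.35
eef_pos: [0.5364, 0.2032, 0.1464]
eef_rot: [3.14, -0.003, -2.784]
force: [-0.0, -0.3, -0.4]
grip_width: 0.111
gripper_force: 39.4
```

{"op": "jog_arm", "data": {
  "xyz": [
    [0,0,0],
    [0,0,0],
    [0,0,0],
    [0,0,0]
  ],
  "rotation": [
    [0,0,-0.044],
    [0,0,0],
    [0,0,0],
    [0,0,0]
  ]
}}

```text
t: 11.75
eef_pos: [0.5381, 0.1994, 0.1475]
eef_rot: [3.141, -0.001, -2.744]
force: [-0.5, -0.7, -0.5]
grip_width: 0.106
gripper_force: 39.4
```

```bash
python3 -c "
from h import *
go(.5388,.2001,.105,.398+np.pi)"
```

```text
t 11.75 pos [0.5381 0.1994 0.1475] rot [ 3.1414e+00 -1.3000e-03 -2.7440e+00] q6 -1.75 F [-0.51 -0.7  -0.46] M [ 0.008 -0.019 -0.017] w 0.1062
shift [-0.0009  0.0003  0.0425] turn [ 0.0002 -0.0013 -0.0004]
```

{"op": "jog_arm", "data": {
  "xyz": [
    [-0.0008,0.0004,0.015],
    [0,0,0.02],
    [0,0,0.014],
    [0,0,0],
    [0,0,0],
    [0,0,0]
  ],
  "rotation": [
    [0,0,0],
    [0,0,0],
    [0,0,0],
    [0,0,0],
    [0,0,0],
    [0,0,0]
  ]
}}

```text
t: 12.35
eef_pos: [0.5398, 0.2009, 0.1]
eef_rot: [-3.141, 0.001, -2.743]
force: [0.0, 0.2, -0.1]
grip_width: 0.114
gripper_force: 39.4
```

```bash
python3 - <<'E'
from h import *
go(.5388,.2001,.098,.398+np.pi)
s=read_camera('side')
a=np.clip(cv2.resize(s['img'][85:175,180:300,::-1],None,fx=6.6,fy=6.6,interpolation=cv2.INTER_CUBIC)*1.7+10.,0,255).astype(np.uint8)
cv2.imwrite('pics/k1.png',a)
E
```

```text
t 12.35 pos [0.5398 0.2009 0.1   ] rot [-3.1414e+00  1.4000e-03 -2.7426e+00] q6 -1.75 F [ 0.02  0.24 -0.11] M [0.027 0.005 0.036] w 0.1141
shift [ 0.0012 -0.0003  0.002 ] turn [-0.0002  0.0014  0.001 ]
```

View pics/k1.png

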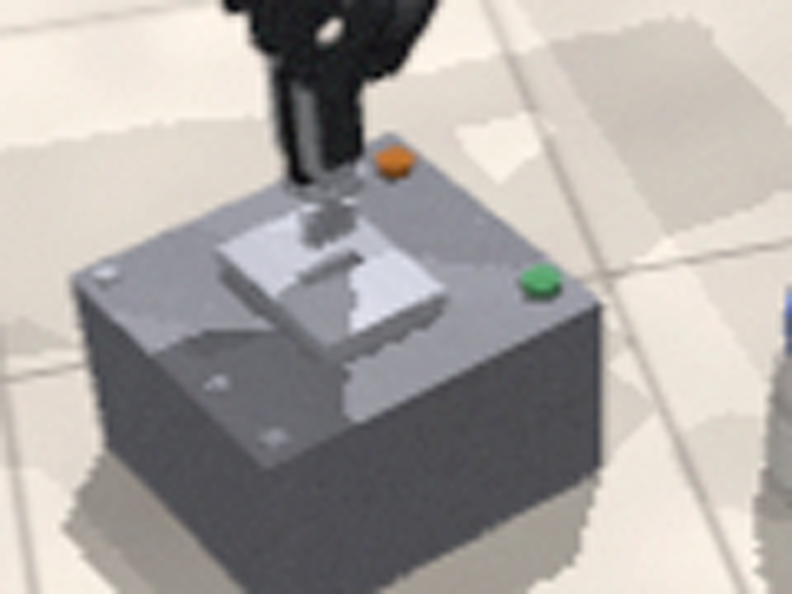

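The bit's near lower edge runs from (305,250) to (355,225), and the slot's middle is at about (331,263). I'll compare the two through the calibration.

```bash
python3 - <<'E'
from h import *
o=arm.get_obs(); s=read_camera('side'); e=o['eef_pos']; print(e.round(4))
px=lambda uv:(np.array(uv)+.5)/6.6-.5+[180,85]
y=.399; ex=np.array([np.cos(y),np.sin(y),0]);ey=np.array([-ex[1],ex[0],0])
q=p2w(s,px([(305,250),(355,225)]),e[2]-.0006); c=q.mean(0)+.0025*ey
print('bit ends',q.round(4).tolist(),'centre',c.round(4),'minus eef in key axes',((c-e)@ex).round(4),((c-e)@ey).round(4))
sl=p2w(s,px([(300,277),(362,252)]),.088); m=sl.mean(0); print('slot',sl.round(4).tolist(),m.round(4),'slot-bit in key axes',((m-c)@ex).round(4),((m-c)@ey).round(4))
# dark slot profile along box y, near the slot, from the first picture
import pickle
for n,z in(('top',.088),('side',.088)):
    c0=pickle.load(open(n+'.pkl','rb')); g=cv2.cvtColor(c0['img'],cv2.COLOR_RGB2GRAY).astype(np.float32)
    B=np.array([.539,.1998,.088]); r=np.arange(-.025,.0251,.001)
    P=np.array([[B+u*ex+v*ey for v in r] for u in r]); uv=w2p(c0,P.reshape(-1,3)).astype(np.float32)
    I=cv2.remap(g,uv[:,0].reshape(51,51),uv[:,1].reshape(51,51),cv2.INTER_LINEAR)
    d=np.clip(I.max()*.8-I[8:43,15:36]-0,0,None)*(I[8:43,15:36]<.75*np.median(I)); w=d.sum()
    du=(d.sum(1)*r[8:43]).sum()/w; dv=(d.sum(0)*r[15:36]).sum()/w
    print(n,'slot',(B+du*ex+dv*ey).round(4),'du dv',du.round(4),dv.round(4))
E
```

```text
[0.5399 0.2009 0.1003]
bit ends [[0.5309, 0.1968, 0.0997], [0.5503, 0.206, 0.0997]] centre [0.5396 0.2037 0.0997] minus eef in key axes 0.0008 0.0027
slot [[0.5282, 0.1975, 0.088], [0.5519, 0.2055, 0.088]] [0.54   0.2015 0.088 ] slot-bit in key axes -0.0005 -0.0022
top slot [0.5384 0.201  0.088 ] du dv -0.0001 0.0013
side slot [0.5398 0.1992 0.088 ] du dv 0.0005 -0.0008
```

{"op": "jog_arm", "data": {
  "xyz": [
    [0.0007,-0.001,0.004],
    [0,0,0.004],
    [0,0,0.002],
    [0,0,0],
    [0,0,0]
  ],
  "rotation": [
    [0,0,0],
    [0,0,0],
    [0,0,0],
    [0,0,0],
    [0,0,0]
  ]
}}

```text
t: 12.95
eef_pos: [0.5387, 0.1996, 0.0891]
eef_rot: [3.142, -0.0, -2.742]
force: [-0.6, -0.2, -0.4]
grip_width: 0.11
gripper_force: 39.4
```

{"op": "jog_arm", "data": {
  "xyz": [
    [0,0,0.001],
    [0,0,0.001],
    [0,0,0]
  ],
  "rotation": [
    [0,0,0],
    [0,0,0],
    [0,0,0]
  ]
}}

```text
t: 13.25
eef_pos: [0.5387, 0.1996, 0.0871]
eef_rot: [3.142, -0.0, -2.742]
force: [-0.5, 0.0, -0.5]
grip_width: 0.11
gripper_force: 39.4
```

{"op": "jog_arm", "data": {
  "xyz": [
    [0,0,0.001],
    [0,0,0.0005],
    [0,0,0]
  ],
  "rotation": [
    [0,0,0],
    [0,0,0],
    [0,0,0]
  ]
}}

```text
t: 13.55
eef_pos: [0.5387, 0.1996, 0.0856]
eef_rot: [3.142, -0.0, -2.742]
force: [0.4, -0.1, -1.2]
grip_width: 0.111
gripper_force: 39.4
```

{"op": "jog_arm", "data": {
  "xyz": [
    [0,0,0.001],
    [0,0,0.001],
    [0,0,0]
  ],
  "rotation": [
    [0,0,0],
    [0,0,0],
    [0,0,0]
  ]
}}

```text
t: 13.85
eef_pos: [0.5387, 0.1996, 0.0835]
eef_rot: [3.142, -0.0, -2.742]
force: [-0.6, -0.3, -1.0]
grip_width: 0.11
gripper_force: 39.4
```

{"op": "jog_arm", "data": {
  "xyz": [
    [0,0,0.001],
    [0,0,0.001],
    [0,0,0]
  ],
  "rotation": [
    [0,0,0],
    [0,0,0],
    [0,0,0]
  ]
}}

```text
t: 14.15
eef_pos: [0.5387, 0.1996, 0.0815]
eef_rot: [3.142, -0.0, -2.742]
force: [-0.1, -0.3, -1.5]
grip_width: 0.113
gripper_force: 39.4
```

{"op": "jog_arm", "data": {
  "xyz": [
    [0,0,0.001],
    [0,0,0.001],
    [0,0,0.001],
    [0,0,0]
  ],
  "rotation": [
    [0,0,0],
    [0,0,0],
    [0,0,0],
    [0,0,0]
  ]
}}

```text
t: 14.55
eef_pos: [0.5387, 0.1996, 0.0785]
eef_rot: [3.142, -0.0, -2.742]
force: [0.3, -0.9, 0.5]
grip_width: 0.105
gripper_force: 39.4
```

{"op": "jog_arm", "data": {
  "xyz": [
    [0,0,0.002],
    [0,0,0.002],
    [0,0,0.002],
    [0,0,0]
  ],
  "rotation": [
    [0,0,0],
    [0,0,0],
    [0,0,0],
    [0,0,0]
  ]
}}

```text
t: 14.95
eef_pos: [0.5385, 0.1996, 0.0722]
eef_rot: [3.141, -0.001, -2.742]
force: [0.6, -0.3, 0.2]
grip_width: 0.106
gripper_force: 39.4
```

{"op": "jog_arm", "data": {
  "xyz": [
    [0,0,0.002],
    [0,0,0.002],
    [0,0,0.001],
    [0,0,0]
  ],
  "rotation": [
    [0,0,0],
    [0,0,0],
    [0,0,0],
    [0,0,0]
  ]
}}

```text
t: 15.35
eef_pos: [0.5386, 0.1996, 0.0674]
eef_rot: [3.142, -0.001, -2.742]
force: [0.6, -0.1, -0.9]
grip_width: 0.111
gripper_force: 39.4
```

{"op": "jog_arm", "data": {
  "xyz": [
    [0,0,0.001],
    [0,0,0.001],
    [0,0,0]
  ],
  "rotation": [
    [0,0,0],
    [0,0,0],
    [0,0,0]
  ]
}}

```text
t: 15.65
eef_pos: [0.5387, 0.1996, 0.0656]
eef_rot: [3.142, -0.0, -2.742]
force: [0.3, -0.3, -0.1]
grip_width: 0.107
gripper_force: 39.4
```

{"op": "jog_arm", "data": {
  "xyz": [
    [0,0,0.0005],
    [0,0,0.0005],
    [0,0,0]
  ],
  "rotation": [
    [0,0,0],
    [0,0,0],
    [0,0,0]
  ]
}}

```text
t: 15.95
eef_pos: [0.5388, 0.1996, 0.0646]
eef_rot: [3.142, -0.0, -2.742]
force: [-1.5, 0.5, 0.1]
grip_width: 0.112
gripper_force: 39.4
```

{"op": "jog_arm", "data": {
  "xyz": [
    [0,0,0.0005],
    [0,0,0.0005],
    [0,0,0]
  ],
  "rotation": [
    [0,0,0],
    [0,0,0],
    [0,0,0]
  ]
}}

```text
t: 16.25
eef_pos: [0.5389, 0.1996, 0.0645]
eef_rot: [-3.142, -0.0, -2.742]
force: [-2.5, -1.5, 5.6]
grip_width: 0.109
gripper_force: 40.3
```

{"op": "jog_arm", "data": {
  "xyz": [
    [0,0,-0.0004],
    [0,0,0],
    [0,0,0],
    [0,0,0],
    [0,0,0],
    [0,0,0],
    [0,0,0]
  ],
  "rotation": [
    [0,0,0],
    [0,0,0.05],
    [0,0,0.1],
    [0,0,0.1],
    [0,0,0.1],
    [0,0,0.05],
    [0,0,0]
  ]
}}

```text
t: 16.95
eef_pos: [0.5394, 0.1993, 0.0645]
eef_rot: [-3.141, 0.001, 3.14]
force: [-0.7, -1.6, 2.9]
grip_width: 0.108
gripper_force: 40.0
```

```bash
python3 -c "
from h import *
go(.5388,.1996,.0645,.399+np.pi)"
```

```text
t 16.95 pos [0.5394 0.1993 0.0645] rot [-3.1412e+00  1.1000e-03  3.1405e+00] q6 -1.35 F [-0.7  -1.59  2.93] M [-0.319  0.136  0.002] w 0.1077
shift [0.0006 0.0003 0.    ] turn [-0.0006  0.001  -0.4001]
```

{"op": "jog_arm", "data": {
  "xyz": [
    [0,0,0],
    [0,0,0],
    [0,0,0],
    [0,0,0],
    [0,0,0],
    [0,0,0],
    [0,0,0]
  ],
  "rotation": [
    [0,0,0.1],
    [0,0,0.1],
    [0,0,0.1],
    [0,0,0.1],
    [0,0,0.1],
    [0,0,0.1],
    [0,0,0.1]
  ]
}}

```text
t: 17.65
eef_pos: [0.5393, 0.1991, 0.0646]
eef_rot: [-3.141, 0.001, 2.439]
force: [-0.9, -2.9, 4.4]
grip_width: 0.111
gripper_force: 40.1
```

```bash
python3 -c "
from h import *
go(.5388,.1996,.0645,.399+np.pi)"
```

```text
t 17.65 pos [0.5393 0.1991 0.0646] rot [-3.1415e+00  1.2000e-03  2.4385e+00] q6 -0.65 F [-0.88 -2.92  4.36] M [-0.563  0.133  0.085] w 0.111
shift [0.0007 0.0001 0.0001] turn [-8.0000e-04  1.1000e-03 -1.1021e+00]
```

{"op": "jog_arm", "data": {
  "xyz": [
    [0,0,0],
    [0,0,0],
    [0,0,0],
    [0,0,0]
  ],
  "rotation": [
    [0,0,0.06],
    [0,0,0.06],
    [0,0,0.04],
    [0,0,0]
  ]
}}

```text
t: 18.05
eef_pos: [0.5393, 0.199, 0.0645]
eef_rot: [-3.142, 0.001, 2.282]
force: [-0.2, -4.5, 4.8]
grip_width: 0.108
gripper_force: 40.2
```

```bash
python3 -c "
from h import *
go(.5388,.1996,.0645,.399+np.pi)"
```

```text
t 18.05 pos [0.5393 0.199  0.0645] rot [-3.1416e+00  1.2000e-03  2.2819e+00] q6 -0.49 F [-0.19 -4.53  4.79] M [-0.801  0.187 -0.009] w 0.1077
shift [0.0008 0.     0.    ] turn [-8.0000e-04  1.0000e-03 -1.2587e+00]
```

{"op": "jog_arm", "data": {
  "xyz": [
    [0,0,0],
    [0,0,0],
    [0,0,0]
  ],
  "rotation": [
    [0,0,0.04],
    [0,0,0.03],
    [0,0,0]
  ]
}}

```text
t: 18.35
eef_pos: [0.5393, 0.199, 0.0645]
eef_rot: [-3.142, 0.001, 2.212]
force: [-0.1, -5.0, 5.2]
grip_width: 0.112
gripper_force: 40.3
```

```bash
cat >> h.py <<'E'
def mz(n=6):
    "mean over a few control periods (each camera call passes 0.05 s)"
    a=[]
    for _ in range(n): read_camera('side'); o=arm.get_obs(); a.append(np.r_[o['force'],o['moment']])
    print('F,M',np.mean(a,0).round(3),'sd',np.std(a,0).round(3)[5],'yaw',o['eef_rot'][2].round(4),'t',round(o['t'],2))
E
python3 -c "
from h import *
mz()"
```

```text
F,M [-0.968 -4.409  4.975 -0.875  0.149  0.027] sd 0.041 yaw 2.2132 t 18.65
```

{"op": "jog_arm", "data": {
  "xyz": [
    [0,0,0],
    [0,0,0],
    [0,0,0]
  ],
  "rotation": [
    [0,0,0.03],
    [0,0,0.02],
    [0,0,0]
  ]
}}

```text
t: 18.95
eef_pos: [0.5392, 0.199, 0.0645]
eef_rot: [3.142, 0.001, 2.163]
force: [-1.4, -4.3, 4.7]
grip_width: 0.106
gripper_force: 40.3
```

```bash
python3 -c "
from h import *
mz()"
```

```text
F,M [-1.113 -4.577  5.662 -0.876  0.164  0.165] sd 0.02 yaw 2.1637 t 19.25
```

{"op": "jog_arm", "data": {
  "xyz": [
    [0,0,0],
    [0,0,0],
    [0,0,0],
    [0,0,0],
    [0,0,0],
    [0,0,0],
    [0,0,0],
    [0,0,0],
    [0,0,0],
    [0,0,0]
  ],
  "rotation": [
    [0,0,-0.05],
    [0,0,-0.1],
    [0,0,-0.1],
    [0,0,-0.1],
    [0,0,-0.1],
    [0,0,-0.1],
    [0,0,-0.1],
    [0,0,-0.1],
    [0,0,-0.1],
    [0,0,-0.1]
  ]
}}

```text
t: 20.25
eef_pos: [0.5391, 0.1992, 0.0646]
eef_rot: [-3.141, 0.0, 3.117]
force: [-1.7, -4.5, 5.2]
grip_width: 0.11
gripper_force: 40.4
```

{"op": "jog_arm", "data": {
  "xyz": [
    [0,0,0],
    [0,0,0],
    [0,0,0],
    [0,0,0],
    [0,0,0],
    [0,0,0]
  ],
  "rotation": [
    [0,0,-0.1],
    [0,0,-0.1],
    [0,0,-0.1],
    [0,0,-0.1],
    [0,0,-0.06],
    [0,0,0]
  ]
}}

```text
t: 20.85
eef_pos: [0.5391, 0.1993, 0.0645]
eef_rot: [-3.141, 0.0, -2.708]
force: [-1.0, -3.7, 5.7]
grip_width: 0.108
gripper_force: 40.4
```

```bash
python3 -c "
from h import *
mz(); go(.5388,.1996,.0645,.399+np.pi)"
```

```text
F,M [-1.179 -3.836  5.322 -0.709  0.247  0.014] sd 0.019 yaw -2.71 t 21.15
t 21.15 pos [0.5391 0.1993 0.0645] rot [-3.141e+00  2.000e-04 -2.710e+00] q6 -1.78 F [-2.06 -3.4   6.32] M [-0.684  0.256 -0.002] w 0.1122
shift [0.0001 0.0004 0.    ] turn [-0.0006  0.0002  0.0326]
```

{"op": "jog_arm", "data": {
  "xyz": [
    [0,0,0],
    [0,0,0],
    [0,0,0]
  ],
  "rotation": [
    [0,0,-0.03],
    [0,0,-0.03],
    [0,0,0]
  ]
}}

```text
t: 21.45
eef_pos: [0.5392, 0.1993, 0.0645]
eef_rot: [-3.141, 0.0, -2.649]
force: [-1.2, -3.5, 5.4]
grip_width: 0.108
gripper_force: 40.3
```

```bash
python3 -c "
from h import *
mz()"
```

```text
F,M [-1.321 -4.126  5.332 -0.685  0.213 -0.032] sd 0.021 yaw -2.65 t 21.75
```

{"op": "jog_arm", "data": {
  "xyz": [
    [0,0,0],
    [0,0,0],
    [0,0,0]
  ],
  "rotation": [
    [0,0,-0.02],
    [0,0,-0.02],
    [0,0,0]
  ]
}}

```text
t: 22.05
eef_pos: [0.5392, 0.1993, 0.0645]
eef_rot: [-3.141, 0.0, -2.61]
force: [-0.7, -4.0, 5.8]
grip_width: 0.112
gripper_force: 40.3
```

```bash
python3 -c "
from h import *
mz()"
```

```text
F,M [-1.318 -3.687  5.569 -0.684  0.223 -0.022] sd 0.018 yaw -2.61 t 22.35
```

{"op": "jog_arm", "data": {
  "xyz": [
    [0,0,0],
    [0,0,0],
    [0,0,0]
  ],
  "rotation": [
    [0,0,-0.02],
    [0,0,-0.015],
    [0,0,0]
  ]
}}

```text
t: 22.65
eef_pos: [0.5392, 0.1993, 0.0645]
eef_rot: [-3.141, 0.0, -2.575]
force: [-2.0, -4.4, 5.0]
grip_width: 0.106
gripper_force: 40.3
```

```bash
python3 -c "
from h import *
mz()"
```

```text
F,M [-1.249 -4.047  5.207 -0.695  0.226 -0.107] sd 0.024 yaw -2.5751 t 22.95
```

{"op": "jog_arm", "data": {
  "xyz": [
    [0,0,0],
    [0,0,0],
    [0,0,0],
    [0,0,0]
  ],
  "rotation": [
    [0,0,0.08],
    [0,0,0.07],
    [0,0,0.018],
    [0,0,0]
  ]
}}

```text
t: 23.35
eef_pos: [0.5393, 0.2001, 0.0645]
eef_rot: [3.141, 0.001, -2.743]
force: [-0.7, -0.9, 4.5]
grip_width: 0.111
gripper_force: 40.2
```

{"op": "jog_arm", "data": {
  "xyz": [
    [0,0,-0.001],
    [0,0,-0.001],
    [0,0,-0.001],
    [0,0,0]
  ],
  "rotation": [
    [0,0,0],
    [0,0,0],
    [0,0,0],
    [0,0,0]
  ]
}}

```text
t: 23.75
eef_pos: [0.5385, 0.1996, 0.0668]
eef_rot: [3.141, -0.001, -2.745]
force: [-0.8, -0.0, -0.9]
grip_width: 0.109
gripper_force: 39.5
```

```bash
python3 -c "
from h import *
mz(3); go(.5388,.1996,.0675,.399+np.pi)"
```

```text
F,M [-0.223  0.312 -0.156  0.026 -0.006 -0.009] sd 0.021 yaw -2.7452 t 23.9
t 23.9 pos [0.5387 0.1996 0.0669] rot [ 3.1415e+00 -3.0000e-04 -2.7452e+00] q6 -1.75 F [-0.49  1.02  0.08] M [ 0.021 -0.001 -0.033] w 0.1107
shift [-0.0001 -0.     -0.0006] turn [ 0.0001 -0.0003 -0.0026]
```

{"op": "jog_arm", "data": {
  "xyz": [
    [0,0,-0.001],
    [0,0,-0.001],
    [0,0,-0.001],
    [0,0,-0.001],
    [0,0,0]
  ],
  "rotation": [
    [0,0,0],
    [0,0,0],
    [0,0,0],
    [0,0,0],
    [0,0,0]
  ]
}}

```text
t: 24.4
eef_pos: [0.539, 0.1996, 0.0714]
eef_rot: [-3.142, 0.0, -2.745]
force: [0.6, -0.3, -1.6]
grip_width: 0.105
gripper_force: 39.5
```

{"op": "jog_arm", "data": {
  "xyz": [
    [0,0,-0.002],
    [0,0,-0.002],
    [0,0,-0.002],
    [0,0,-0.002],
    [0,0,0]
  ],
  "rotation": [
    [0,0,0],
    [0,0,0],
    [0,0,0],
    [0,0,0],
    [0,0,0]
  ]
}}

```text
t: 24.9
eef_pos: [0.5391, 0.1997, 0.0796]
eef_rot: [-3.141, 0.001, -2.745]
force: [-0.3, -0.6, -1.3]
grip_width: 0.108
gripper_force: 39.5
```

{"op": "jog_arm", "data": {
  "xyz": [
    [0,0,-0.003],
    [0,0,-0.004],
    [0,0,-0.005],
    [0,0,-0.01],
    [0,0,-0.02],
    [0,0,-0.02],
    [0,0,-0.01],
    [0,0,0]
  ],
  "rotation": [
    [0,0,0],
    [0,0,0],
    [0,0,0],
    [0,0,0],
    [0,0,0],
    [0,0,0],
    [0,0,0],
    [0,0,0]
  ]
}}

```text
t: 25.7
eef_pos: [0.5404, 0.2, 0.1536]
eef_rot: [-3.141, 0.004, -2.745]
force: [-0.1, -0.7, 0.3]
grip_width: 0.11
gripper_force: 39.5
```

```bash
python3 -c "
from h import *
go(.5578,-.1758,.15,.355+np.pi)"
```

```text
t 25.7 pos [0.5404 0.2    0.1536] rot [-3.1408  0.0043 -2.7453] q6 -1.75 F [-0.05 -0.73  0.34] M [-0.029  0.028  0.015] w 0.1103
shift [ 0.129  -0.3534  0.0034] turn [-0.0007  0.0043  0.0412]
```

{"op": "jog_arm", "data": {
  "xyz": [
    [0.0072,-0.0196,0],
    [0.0143,-0.0393,0],
    [0.0143,-0.0393,0],
    [0.0143,-0.0393,0],
    [0.0143,-0.0393,0],
    [0.0143,-0.0393,0],
    [0.0143,-0.0393,0],
    [0.0143,-0.0393,0],
    [0.0143,-0.0393,0],
    [0.0072,-0.0196,0]
  ],
  "rotation": [
    [0,0,0],
    [0,0,0],
    [0,0,0],
    [0,0,0],
    [0,0,0],
    [0,0,0],
    [0,0,0],
    [0,0,0],
    [0,0,0],
    [0,0,0]
  ]
}}

```text
t: 26.7
eef_pos: [0.5556, -0.1795, 0.1499]
eef_rot: [3.141, -0.001, -2.748]
force: [0.6, 0.6, 0.1]
grip_width: 0.108
gripper_force: 39.4
```

{"op": "jog_arm", "data": {
  "xyz": [
    [0,0,0],
    [0,0,0],
    [0,0,0],
    [0,0,0],
    [0,0,0]
  ],
  "rotation": [
    [0,0,0.041],
    [0,0,0],
    [0,0,0],
    [0,0,0],
    [0,0,0]
  ]
}}

```text
t: 27.2
eef_pos: [0.5564, -0.1756, 0.151]
eef_rot: [3.141, -0.0, -2.785]
force: [-0.7, 0.3, 0.5]
grip_width: 0.106
gripper_force: 39.4
```

```bash
python3 -c "
from h import *
go(.5578,-.1758,.06,.355+np.pi)"
```

```text
t 27.2 pos [ 0.5564 -0.1756  0.151 ] rot [ 3.1414e+00 -2.0000e-04 -2.7849e+00] q6 -2.37 F [-0.67  0.32  0.47] M [-0.038 -0.002  0.042] w 0.1064
shift [-0.0012 -0.0007  0.091 ] turn [ 0.0002 -0.0002  0.0016]
```

{"op": "jog_arm", "data": {
  "xyz": [
    [-0.0012,-0.0007,0.03],
    [0,0,0.03],
    [0,0,0.02],
    [0,0,0.014],
    [0,0,0],
    [0,0,0],
    [0,0,0]
  ],
  "rotation": [
    [0,0,0],
    [0,0,0],
    [0,0,0],
    [0,0,0],
    [0,0,0],
    [0,0,0],
    [0,0,0]
  ]
}}

```text
t: 27.9
eef_pos: [0.5591, -0.177, 0.0588]
eef_rot: [-3.14, 0.002, -2.786]
force: [-0.4, -0.6, -1.3]
grip_width: 0.106
gripper_force: 39.4
```

```bash
python3 -c "
from h import *
go(.5578,-.1758,.0216,.355+np.pi)"
```

```text
t 27.9 pos [ 0.5591 -0.177   0.0588] rot [-3.1396e+00  2.0000e-03 -2.7862e+00] q6 -2.37 F [-0.36 -0.6  -1.25] M [-0.006 -0.048 -0.011] w 0.1057
shift [0.0009 0.0017 0.0372] turn [-0.002   0.002   0.0004]
```

{"op": "jog_arm", "data": {
  "xyz": [
    [0,0,0.003],
    [0,0,0.003],
    [0,0,0],
    [0,0,0],
    [0,0,0]
  ],
  "rotation": [
    [0,0,0],
    [0,0,0],
    [0,0,0],
    [0,0,0],
    [0,0,0]
  ]
}}

```text
t: 28.4
eef_pos: [0.5579, -0.1766, 0.0512]
eef_rot: [-3.141, 0.0, -2.786]
force: [-0.9, 0.9, -0.1]
grip_width: 0.108
gripper_force: 39.4
```

```bash
python3 -c "
from h import *
go(.5578,-.1758,.0216,.355+np.pi)"
```

```text
t 28.4 pos [ 0.5579 -0.1766  0.0512] rot [-3.1415e+00  1.0000e-04 -2.7864e+00] q6 -2.37 F [-0.9   0.92 -0.09] M [-0.013 -0.009 -0.041] w 0.108
shift [-0.0002  0.0008  0.0296] turn [-0.0001  0.0001  0.0002]
```

Next I'll lower it to just above the seat, keeping an eye on the force.

{"op": "jog_arm", "data": {
  "xyz": [
    [0,0.0008,0.002],
    [0,0,0.002],
    [0,0,0.002],
    [0,0,0.002],
    [0,0,0.001],
    [0,0,0]
  ],
  "rotation": [
    [0,0,0],
    [0,0,0],
    [0,0,0],
    [0,0,0],
    [0,0,0],
    [0,0,0]
  ]
}}

```text
t: 29.0
eef_pos: [0.5574, -0.1757, 0.0418]
eef_rot: [3.141, -0.0, -2.786]
force: [0.1, -0.5, -0.7]
grip_width: 0.11
gripper_force: 39.4
```

{"op": "jog_arm", "data": {
  "xyz": [
    [0,0,0.002],
    [0,0,0.003],
    [0,0,0.003],
    [0,0,0.003],
    [0,0,0.003],
    [0,0,0.003],
    [0,0,0],
    [0,0,0]
  ],
  "rotation": [
    [0,0,0],
    [0,0,0],
    [0,0,0],
    [0,0,0],
    [0,0,0],
    [0,0,0],
    [0,0,0],
    [0,0,0]
  ]
}}

```text
t: 29.8
eef_pos: [0.5575, -0.1758, 0.025]
eef_rot: [3.141, -0.0, -2.786]
force: [-0.4, 0.1, 0.4]
grip_width: 0.109
gripper_force: 39.4
```

{"op": "jog_arm", "data": {
  "xyz": [
    [0,0,0.001],
    [0,0,0.001],
    [0,0,0.001],
    [0,0,0]
  ],
  "rotation": [
    [0,0,0],
    [0,0,0],
    [0,0,0],
    [0,0,0]
  ]
}}

```text
t: 30.2
eef_pos: [0.5574, -0.1757, 0.0219]
eef_rot: [3.141, -0.0, -2.786]
force: [0.7, 0.3, -0.1]
grip_width: 0.108
gripper_force: 39.4
```

{"op": "jog_arm", "data": {
  "xyz": [
    [0,0,0.0005],
    [0,0,0.0004],
    [0,0,0]
  ],
  "rotation": [
    [0,0,0],
    [0,0,0],
    [0,0,0]
  ]
}}

```text
t: 30.5
eef_pos: [0.5577, -0.1758, 0.0216]
eef_rot: [-3.141, 0.0, -2.786]
force: [-1.2, 1.0, 2.8]
grip_width: 0.108
gripper_force: 39.9
```

Seated. Release, then lift clear.

{"op": "jog_arm", "data": {
  "xyz": [
    [0,0,0],
    [0,0,0],
    [0,0,0],
    [0,0,0],
    [0,0,0],
    [0,0,0]
  ],
  "rotation": [
    [0,0,0],
    [0,0,0],
    [0,0,0],
    [0,0,0],
    [0,0,0],
    [0,0,0]
  ],
  "gripper": 0.04
}}

```text
t: 31.1
eef_pos: [0.5576, -0.1758, 0.0212]
eef_rot: [3.142, -0.0, -2.786]
force: [0.8, -0.7, 0.7]
grip_width: 0.472
gripper_force: 0.0
```

{"op": "jog_arm", "data": {
  "xyz": [
    [0,0,-0.01],
    [0,0,-0.03],
    [0,0,-0.03],
    [0,0,-0.03],
    [0,0,-0.03],
    [0,0,0],
    [0,0,0],
    [0,0,0]
  ],
  "rotation": [
    [0,0,0],
    [0,0,0],
    [0,0,0],
    [0,0,0],
    [0,0,0],
    [0,0,0],
    [0,0,0],
    [0,0,0]
  ]
}}

```text
t: 31.9
eef_pos: [0.5568, -0.1754, 0.1502]
eef_rot: [3.14, -0.001, -2.786]
force: [-0.4, -0.1, -0.1]
grip_width: 0.469
gripper_force: 0.0
```

```bash
python3 - <<'E'
from h import *
s=read_camera('side'); print(arm.get_obs()['grip_width'])
f=lambda x,y:np.clip(cv2.resize(s['img'][y:y+90,x:x+65,::-1],None,fx=6,fy=6,interpolation=cv2.INTER_CUBIC)*1.7+10.,0,255).astype(np.uint8)
cv2.imwrite('pics/end.png',np.hstack([f(250,225),f(200,90)]))
E
```

```text
0.46772667962116077
```

View pics/end.png

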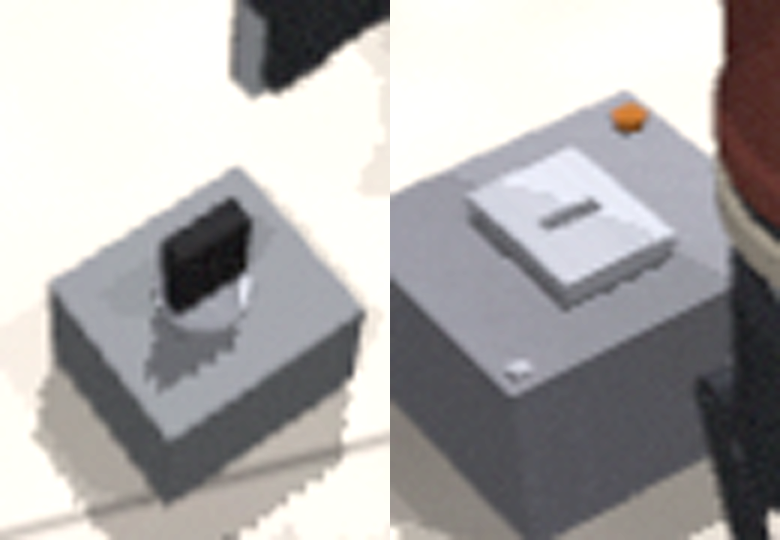

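The key stands upright in its stand with its collar down (bow at (205,255)). The lock slot at (570,213) is empty and the gripper is clear. I'm handing in.

```bash
python3 -c "
from bench import sign_off
print(sign_off())"
```

```text
the job is handed in; nothing more can be done
None
```

I turned the key to its stop and back home, put it back upright in its stand with its collar down, and handed the job in at about 32 s; no verdict came back, and wrist-force readings in the lock stayed under about 7 N.

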